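# Lay the radio's battery box on its back and lock its hatch

## Robot

A 6-joint arm with a two-finger parallel gripper is mounted at the origin on the work surface. World frame = base frame: x ahead of the robot, y to its left, z up, the work surface at z = 0. Lengths are in m, angles in rad, forces in N, time in s.
With the tool pointing down it reaches from about 0.275 to 0.875 m from the base axis. Payload 12.5 kg.
Tool frame: the origin (TCP) lies on the centre line of the jaws, within the pads' length; the fingertips stand 14 mm ahead of it and the grasp point (between the pads) lies 5 mm behind it (r.tcp_to_tips is the distance from the TCP to the fingertips, in m); z points along the fingers, y is the direction in which the jaws open and shut (so a half turn about z gives the same grasp; the last joint's range is limited). The gripper opens to 85 mm and grips with 20 to 120 N. Pads are 22 mm wide; open, the fingers measure 114 mm over their backs; the gripper's body (76 mm by 85 mm) begins 54 mm behind the grasp point. The pads swing forward as they close: fully open they stand 13 mm farther back than shut.
Start: joints at [-1.233, 0.351, 1.652, -0, 1.139, -0.085], TCP at [0.226, -0.502, 0.245] pointing down, gripper open.
Joint ranges: [-2.75, 2.75], [-0.79, 2.1], [0.01, 2.65], [-1.57, 4.71], [0.07, 3.14], [-2.87, 2.87]. Speed limits (rad/s): [2.22, 2.22, 2.79, 3.14, 3.14, 3.14].

## Interface

Orientations are given as a unit quaternion [w, x, y, z].
In Python, from workcell import r gives the robot as it stands. Calls block until the motion is done:
- r.move_to(position, orientation): joint-space move of the TCP to a pose.
- r.line_to(position, frame=None, rate=0.15, guard=None): straight line of the TCP; frame=None keeps the orientation; rate is the mean speed in m/s. With guard (N) it stops when the force on the tool has changed by that much, and returns True; else False.
- r.move_j(angles): joint-space move.
- r.let_go() and r.close_gripper(squeeze=None): open the fingers fully, or close them until they stop; squeeze is the grip in N (None keeps the last).
- r.sleep(seconds).
- r.ik(position, orientation): joint angles nearest the present ones, or None.
- r.get_state(): the state.
- r.grab_frame(name): name is "side" or "top"; returns a dict with "pixels" (480x640x3 uint8, blue, green, red), "intrinsics" (3x3 intrinsics, pixels), "R" (3x3) and "t" (3): a world point X has camera coordinates R X + t. Camera axes: x right, y down, z forward; pixel columns grow to the right and rows downward; lengths in m; the calibration is good to about 2 mm. A picture is of the moment at which its call begins. There is no depth.
A pose or a line that the arm cannot do raises r.Unreachable and nothing moves.
- r.sign_off(): hands the job in, once; it reports no verdict.
The state is a dict: "clock": time; "joint_positions": joint angles; "qd": joint speeds; "effort": joint torques, N m; "eef_pos": TCP position; "tool_rot": TCP orientation; "ft_force": force on the tool from outside, world axes, zero at the start; "torque": the same for the moment, N m; "gripper_width": finger opening in m.
Only numpy, scipy, OpenCV 4.12 (cv2) and the standard library are available. Lean on these libraries where they do the work, as an engineer would, in place of code of your own. Each camera call takes 0.05 s, during which the arm holds its last target.

## Task

Tip the standing battery box over so that it lies on its back on the rubber-topped service board: push it high up, towards the board, and its foot catches on the board's edge. Then take the orange key from its wooden holder, push its blade all the way into the slot of the still unlocked yellow hatch lock, turn the lock clockwise to its stop (a quarter turn), and leave the key standing in the slot. Leave the mug, flask, mouse, desk microphone and green tin where they are.

Things in the scene. Friction and masses are not known exactly. Their poses are not given: they have to be found in the camera images.
- board: fixed flat service board, black rubber on plywood, 220 mm (its x) by 200 mm (its y), 15 mm thick; origin at the centre of its underside on the desk, z up. Its near edge, at x = -110 mm, is a straight vertical step 15 mm high that blocks the foot of the battery box; the box is to be tipped along the board's +x
- pack: grey battery box, 90 mm deep (x) by 120 wide (y) by 180 tall (z), 0.9 kg, too thick to grasp, standing on a slippery black base 6 to 30 mm short of the board's near edge. Origin at the centre of its base; x points from its front to its back (towards the board; down once it lies on its back), z through its top. Blue hatch, 4 mm thick, on the front at heights 10 to 115 mm; bare flat front above it
- pack_mid (a point): centre of the battery box (90 mm above its base), axes as pack. Pushed, the box slides until the board stops it; then about 3 N within 25 mm of its top tips it (lower, the lock catches a finger), and past about 30 degrees it falls over by itself. It then lies overhanging the board's near edge by some 25 to 45 mm, its front face 105 mm above the desk, held by friction only
- lock_mouth (a point): yellow round quarter-turn lock, 52 mm across, 21 mm out of the hatch, axis 64 mm above the box's base, mid-width. The point is the centre of the slot's mouth on the lock's outer face (25 mm out of the box's front). z points out of the hatch; x runs along the slot and turns with the lock. Slot 34 mm long, 9 wide, 18 deep
- lock (a joint): lock angle, rad: 0 unlocked (slot along the height of the box, one end to the red dot), 1.571 at its stop = locked (slot across the box, one end to the green dot). Grows clockwise as one looks at the hatch; starts at 0 to 0.2. Friction 0.06 N m; stays where left. The key's blade has some 0.18 rad of play in the slot
- holder: fixed dark wooden block, 64 by 50 by 26 mm high, with a slot in its top in which the key stands; origin at the centre of its underside, x along the slot
- key_mid (a point): orange key standing blade down in the holder, 70 g: centre of its handle, a block 44 mm wide (x), 24 thick (y), 56 tall (z up). Steel blade below: 28 mm wide along x, 4 thick along y, 16 long, thinner over its last 5 mm. Handle underside 28 mm below this point, blade tip 44 mm below
- key_shoulder (a point): centre of the underside of the key's handle, where the blade begins (28 mm below key_mid, 16 mm above the blade's tip), axes as key_mid. It rests on the holder's top, and on the lock's outer face once pushed home. The key pulls straight up out of the holder
- mug: white mug, 76 mm across, 85 mm high, loose, origin under its centre, handle towards its +y
- flask: steel flask, 72 mm across, 200 mm high, loose, origin under its centre
- mouse: black computer mouse, 105 by 60 by 26 mm, loose, origin under its centre
- deskmic: desk microphone, foot 100 mm across, 155 mm high, loose, origin under its centre
- fusetin: green tin, 90 by 60 by 35 mm, loose, origin under its centre
Things that resemble listed ones, but are neither listed nor needed, are in the scene too. What is shaped like the pack but pink or purple is not meant.

How it is judged:
On the way, in this order (a step that is already met when the one before it is completed fails the run):
1. the battery box lies on its back on the board, at rest, the lock not yet turned (angle between pack's own x axis and vertical above 3.04 rad and linear speed of pack below 0.03 m/s and x of pack_mid in the frame of board between -0.09 and 0.09 m and z of pack_mid in the frame of board below 0.075 m and value of joint lock below 0.4 rad), for 0.2 s.
2. the key's blade is fully in the slot of the lock, the lock still unlocked (distance between key_shoulder and lock_mouth below 0.009 m and value of joint lock below 0.6 rad), for 0.1 s.
At the end, for the whole second after the job is handed in: lock turned clockwise to at least 1.40 rad; battery box at rest on its back (within 6 degrees), its centre over the board, 20 mm in from near and far edges, 10 mm from the sides; key standing in the slot, its shoulder within 10 mm of the slot's mouth, upright within 14 degrees (value of joint lock above 1.4 rad and angle between pack's own x axis and vertical above 3.04 rad and linear speed of pack below 0.02 m/s and x of pack_mid in the frame of board between -0.09 and 0.09 m and y of pack_mid in the frame of board between -0.09 and 0.09 m and z of pack_mid in the frame of board below 0.075 m and distance between key_shoulder and lock_mouth below 0.01 m and angle between key_mid's own z axis and vertical below 0.25 rad); the robot touches nothing.
It fails at once if a bystander (mug, flask, mouse, microphone, tin) is moved by more than 30 mm (distance of any of mug, flask, mouse, deskmic, fusetin from where it was at the start of the episode above 0.03 m).
It also fails if it takes over 54 s, if anything falls off the work surface, if the arm or the gripper's body presses on something with over 40 N, if the wrist force passes 120 N, or if a joint passes its speed limit or range.

## Working session

There is one attempt and no reset: what is moved stays moved. The work goes in short steps, each a Python script; the robot and the scene stay as the last script left them, time stands still between calls to the robot, and variables do not carry over. Pictures are saved under pics/ and viewed, and the job is handed in when it is done.

```bash
mkdir -p pics; python3 - <<'E'
from workcell import r
import cv2,numpy as np
for n in("side","top"):
    f=r.grab_frame(n); cv2.imwrite(f"pics/{n}0.png",f["pixels"]); print(n,f["intrinsics"],f["R"],f["t"])
    np.savez(f"{n}0.npz",**f)
print(r.get_state()); print(r.tcp_to_tips)
E
```

```text
side [[607.82599619   0.         322.79262593]
 [  0.         607.82599619 233.0048892 ]
 [  0.           0.           1.        ]] [[-0.66177829 -0.74940327  0.02107691]
 [-0.5012377   0.42137352 -0.75578114]
 [ 0.55750361 -0.51072409 -0.65448501]] [0.33796002 0.33590225 1.14314526]
top [[435.20044618   0.         316.93632706]
 [  0.         435.20044618 237.96825236]
 [  0.           0.           1.        ]] [[ 0.04475413 -0.99898816  0.00444114]
 [-0.97661508 -0.04468674 -0.21029999]
 [ 0.21028566  0.00507451 -0.97762682]] [-0.05905448  0.55718631  0.9418917 ]
{'clock': 0.1, 'joint_positions': array([-1.23261288e+00,  3.51153087e-01,  1.65235368e+00, -2.06772820e-06,
        1.13908515e+00, -8.45945520e-02]), 'qd': array([-1.30090450e-03, -1.59513292e-03, -2.92253937e-03, -2.66155030e-03,
       -3.18571463e-04, -7.98954289e-05]), 'effort': array([ 1.12598002e-03, -5.06830108e+01, -2.91877806e+01, -5.92084189e-05,
        2.62547881e-03,  1.02723854e-05]), 'eef_pos': array([ 0.22559605, -0.50130065,  0.24483071]), 'tool_rot': array([-4.95502931e-04,  9.77740208e-01,  2.09818580e-01, -6.41122753e-05]), 'ft_force': array([-0.5011231 ,  0.56888463,  0.0911522 ]), 'torque': array([-0.03335877, -0.0066193 , -0.01868163]), 'gripper_width': 0.08500317702250751}
0.014
```

View pics/side0.png

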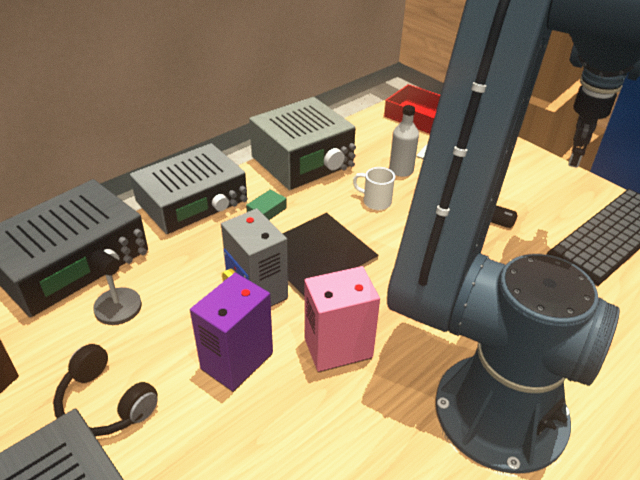

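View pics/top0.png

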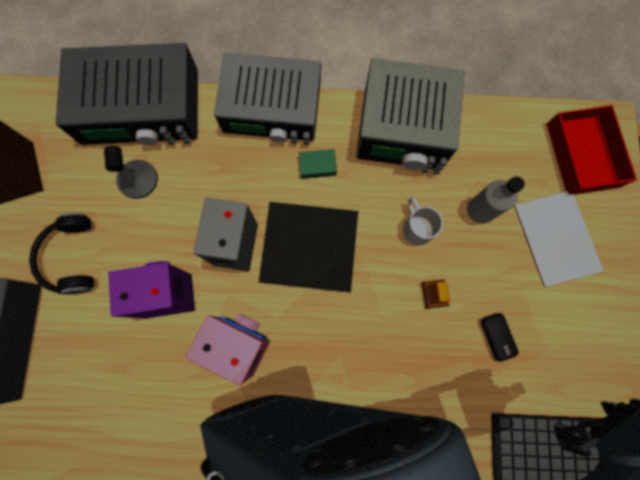

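```bash
python3 - <<'E'
import cv2
t=cv2.imread("pics/top0.png"); s=cv2.imread("pics/side0.png")
cv2.imwrite("pics/c1.png",cv2.resize(t[185:305,180:370],None,fx=4.2,fy=4.2,interpolation=cv2.INTER_CUBIC))
cv2.imwrite("pics/c2.png",cv2.resize(t[260:330,400:490],None,fx=8,fy=8,interpolation=cv2.INTER_CUBIC))
cv2.imwrite("pics/c3.png",cv2.resize(s[190:330,200:390],None,fx=4,fy=4,interpolation=cv2.INTER_CUBIC))
E
```

```text
(no output)
```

View pics/c1.png

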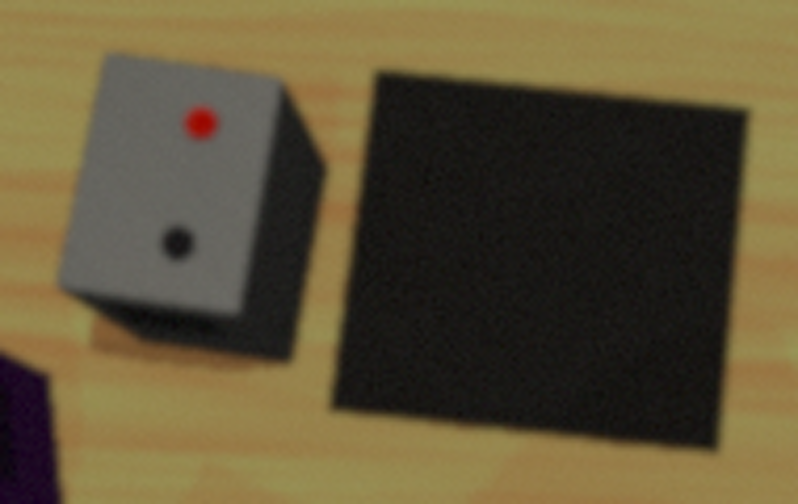

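View pics/c2.png

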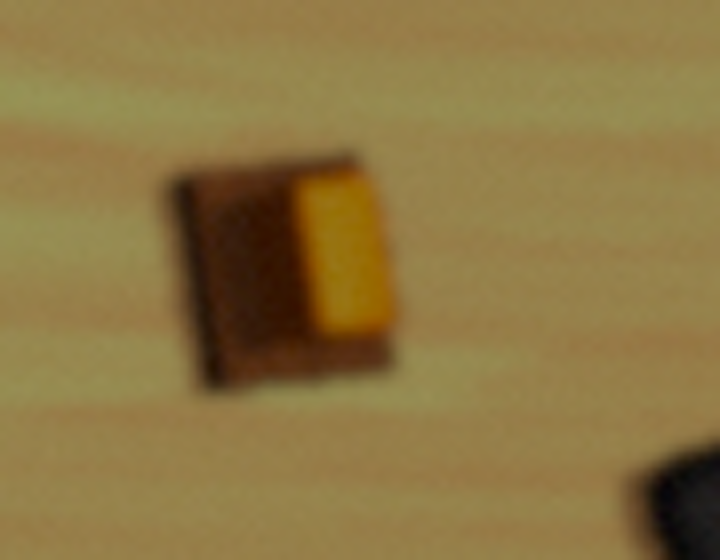

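View pics/c3.png

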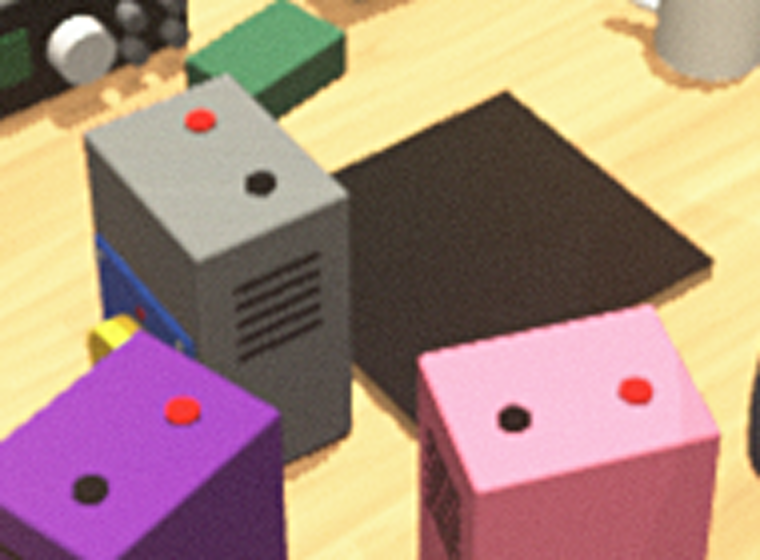

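```bash
cat > h.py <<'E'
import numpy as np,cv2
from scipy.spatial.transform import Rotation as Ro
def P(f,px,z):
    px=np.atleast_2d(px).astype(float)
    d=np.c_[(px-f["intrinsics"][:2,2])/f["intrinsics"][0,0],np.ones(len(px))]@f["R"]
    c=-f["R"].T@f["t"]
    return c+d*((z-c[2])/d[:,2])[:,None]
def proj(f,X):
    c=np.atleast_2d(X)@f["R"].T+f["t"]; return c[:,:2]/c[:,2:]*f["intrinsics"][0,0]+f["intrinsics"][:2,2]
def fit(W,w,l):
    # corners order: (+x? ) local model; returns centre, yaw of x-axis
    m=np.array([[-w,l],[w,l],[w,-l],[-w,-l]])/2
    a=(m[:,0]+1j*m[:,1]); b=W[:,0]+1j*W[:,1]; c=b.mean()
    k=np.sum((b-c)*a.conj()); 
    yaw=np.angle(k); res=abs((b-c)-a*np.exp(1j*yaw)); return np.array([c.real,c.imag]),yaw,res,abs(k)/np.sum(abs(a)**2)
E
python3 - <<'E'
from h import *
t=dict(np.load("top0.npz")); s=dict(np.load("side0.npz"))
b=np.array([[378,70],[748,108],[718,450],[332,408]])/4.2+[180,185]
p=np.array([[106,53],[282,80],[242,316],[60,287]])/4.2+[180,185]
k=np.array([[295,178],[372,172],[395,330],[318,335]])/8+[400,260]
for n,q,z,w,l in(("board",b,.015,.22,.2),("pack",p,.18,.09,.12),("key",k,.082,.024,.044)):
    W=P(t,q,z);c,y,res,sc=fit(W,w,l); print(n,c,y,np.degrees(y),res,sc)
# side picture for the pack: top corners
q=np.array([[225,73],[348,190],[200,262],[85,135]])/4.0+[200,190]
W=P(s,q,.18);print(W);print(fit(W,.12,.09))
qb=np.array([[712,262],[507,92]])/4+[200,190];print(P(s,qb,.015)); print(P(t,b,.015)); print(P(t,p,.18))
E
```

```text
board [ 0.54873039 -0.01670435] -1.632154878744218 -93.51558606373032 [0.00191132 0.00188266 0.0014912  0.00169591] 0.9889535719896395
pack [0.54423971 0.16028513] -1.6663985256062654 -95.47760250406205 [0.00087233 0.0026483  0.00060513 0.00253941] 0.9778641433900789
key [ 0.4467614  -0.31564088] -1.4435929674712502 -82.71178437086897 [0.00129267 0.00144748 0.00137737 0.00161052] 0.9592360336211321
[[0.60133487 0.115179   0.18      ]
 [0.48516009 0.1244311  0.18      ]
 [0.49019148 0.21327955 0.18      ]
 [0.60642875 0.20150892 0.18      ]]
(array([0.5457788 , 0.16359964]), np.float64(3.0630929143605474), array([0.00135885, 0.00289885, 0.00070818, 0.00350818]), np.float64(0.9731189765858425))
[[ 0.4442072  -0.11539029  0.015     ]
 [ 0.64156729 -0.12868171  0.015     ]]
[[ 0.6543815   0.08527364  0.015     ]
 [ 0.64134561 -0.13080161  0.015     ]
 [ 0.44276534 -0.11899669  0.015     ]
 [ 0.45642909  0.09770724  0.015     ]]
[[0.60760995 0.19877195 0.18      ]
 [0.59786277 0.11169888 0.18      ]
 [0.48074665 0.12151275 0.18      ]
 [0.49073946 0.20915694 0.18      ]]
```

```bash
cat >> h.py <<'E'
def q_down(yaw):  # tool x axis at yaw, z down
    u=np.array([np.cos(yaw),np.sin(yaw),0]);z=np.array([0,0,-1.]);
    q=Ro.from_matrix(np.c_[u,np.cross(z,u),z]).as_quat(); return np.r_[q[3],q[:3]]
E
python3 - <<'E'
from h import *
from workcell import r
t=dict(np.load("top0.npz"))
print("purple",P(t,[[194,308],[172,265],[185,265]],.15),"mic",P(t,[137,180],0),"mug",P(t,[422,238],0.0),"mouse",P(t,[500,337],.02))
for y in(-1.632,-1.632+np.pi,-1.632+np.pi/2):
    print(y,r.ik([0.556,0.26,0.179],q_down(y)))
for y in(-1.4436,-1.4436+np.pi, -1.4436+np.pi/2,-1.4436-np.pi/2): print(y,r.ik([0.447,-.3156,0.05],q_down(y)))
E
```

```text
purple [[0.38424521 0.20678202 0.15      ]
 [0.46934395 0.26103533 0.15      ]
 [0.47055709 0.23435609 0.15      ]] mic [[0.69996457 0.42387868 0.        ]] mug [[ 0.58371299 -0.28988814  0.        ]] mouse [[ 0.35557531 -0.46196074  0.02      ]]
-1.632 [ 3.61582877e-01  5.35870839e-01  1.54092150e+00 -4.44089210e-16
  1.06480031e+00 -2.71880610e+00]
1.5095926535897932 [ 3.61582877e-01  5.35870839e-01  1.54092150e+00 -4.44089210e-16
  1.06480031e+00  4.22786550e-01]
-0.06120367320510334 [ 3.61582877e-01  5.35870839e-01  1.54092150e+00 -4.44089210e-16
  1.06480031e+00  1.99358288e+00]
-1.4436 [-6.99851226e-01  6.22341710e-01  1.79062788e+00 -4.44089210e-16
  7.28623059e-01  2.31454510e+00]
1.6979926535897931 [-6.99851226e-01  6.22341710e-01  1.79062788e+00 -4.44089210e-16
  7.28623059e-01 -8.27047553e-01]
0.12719632679489656 [-6.99851226e-01  6.22341710e-01  1.79062788e+00 -4.44089210e-16
  7.28623059e-01  7.43748774e-01]
-3.0143963267948966 [-6.99851226e-01  6.22341710e-01  1.79062788e+00 -4.44089210e-16
  7.28623059e-01 -2.39784388e+00]
```

```bash
python3 - <<'E'
from h import *
from workcell import r
yaw=-1.632; u=np.array([np.cos(yaw),np.sin(yaw),0]); C=np.array([.545,.162,0]); q=q_down(yaw+np.pi)
T=lambda front,ztip: C+u*(front-.011)+[0,0,ztip+r.tcp_to_tips]
r.close_gripper()
r.move_to(T(-.095,.26),q); r.line_to(T(-.095,.165))
print(r.get_state()["clock"],r.get_state()["ft_force"])
r.line_to(T(-.03,.165),rate=.08); s=r.get_state(); print(s["clock"],s["ft_force"])
f=r.grab_frame("side"); cv2.imwrite("pics/side1.png",f["pixels"])
f=r.grab_frame("top"); cv2.imwrite("pics/top1.png",f["pixels"])
E
python3 -c "
import cv2,numpy as np
a=cv2.imread('pics/side1.png')[150:350,150:430];b=cv2.imread('pics/top1.png')[150:350,120:400]
cv2.imwrite('pics/m1.png',cv2.resize(np.hstack([a,b]),None,fx=1.42,fy=1.42))"
```

```text
4.5833 [-0.3810171   0.05134387  0.28815078]
5.5417 [-0.65375658  0.35308917  0.14686771]
```

View pics/m1.png

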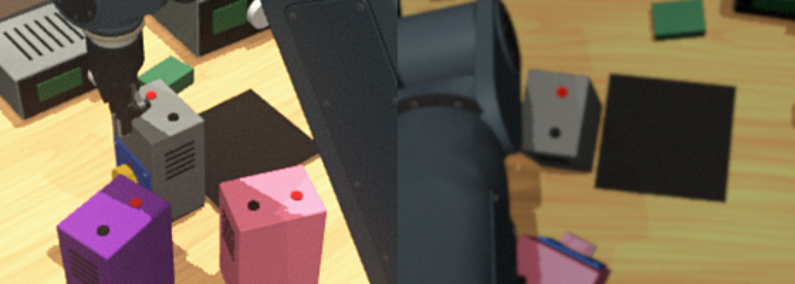

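The gripper is at the bare upper front of the grey box (side crop ~(130,115)), and the box has slid close to the board edge. I'll continue with the tipping chord.

```bash
python3 - <<'E'
from h import *
from workcell import r
yaw=-1.632; u=np.array([np.cos(yaw),np.sin(yaw),0]); C=np.array([.545,.162,0])
T=lambda front,ztip: C+u*(front-.011)+[0,0,ztip+r.tcp_to_tips]
r.line_to(T(-.018,.166),rate=.06); print(r.get_state()["ft_force"])
r.line_to(T(.03,.183),rate=.08); print(r.get_state()["ft_force"])
r.line_to(T(.092,.190),rate=.08); s=r.get_state(); print(s["clock"],s["ft_force"])
r.line_to(T(.05,.32),rate=.25)
f=r.grab_frame("side"); cv2.imwrite("pics/side2.png",f["pixels"]); print(r.get_state()["clock"])
E
```

```text
[ 0.61209593  0.7989254  -1.15265617]
[-0.37858563  0.78446457  1.30019329]
7.7083 [-0.23674702 -0.81357985 -0.02311018]
8.4583
```

View pics/side2.png

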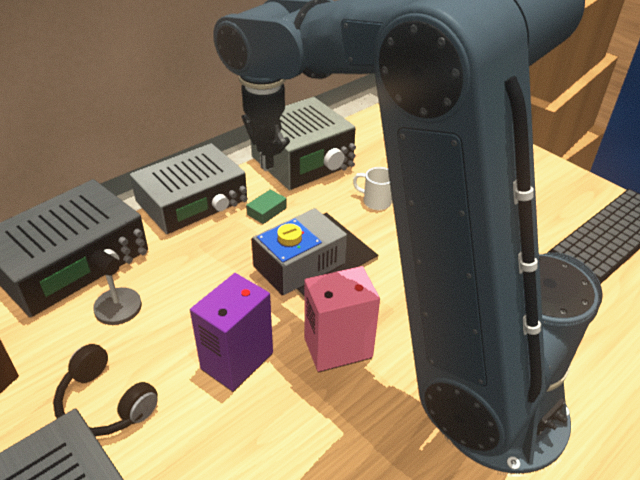

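The box is lying on the board, lock up at (289,235). Now I'll check whether the key can be seen in the side view, and take a top view.

```bash
python3 - <<'E'
from h import *
from workcell import r
s=dict(np.load("side0.npz"));print(proj(s,[.447,-.3156,.082]), -s["R"].T@s["t"])
f=r.grab_frame("top"); np.savez("top2.npz",**f); cv2.imwrite("pics/top2.png",f["pixels"])
E
```

```text
[[436.41967255 199.32405536]] [-0.24528613  0.69555986  0.99491688]
```

View pics/top2.png

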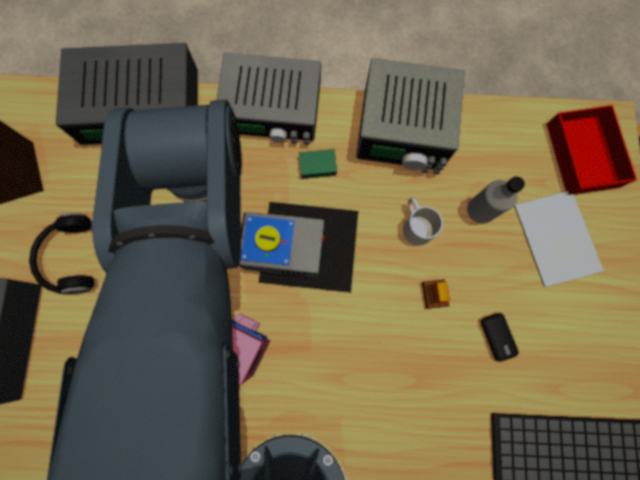

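```bash
python3 - <<'E'
from h import *
from workcell import r
t=cv2.imread("pics/top2.png")
r.let_go()
r.move_to([.447,-.3156,.17],q_down(.1272)); print(r.get_state()["clock"],r.get_state()["joint_positions"])
f=r.grab_frame("side"); np.savez("side3.npz",**f); s=f["pixels"]; cv2.imwrite("pics/side3.png",s)
g=r.grab_frame("top"); np.savez("top3.npz",**g); cv2.imwrite("pics/top3.png",g["pixels"])
cv2.imwrite("pics/c4.png",cv2.resize(s[140:260,380:540],None,fx=5,fy=5,interpolation=cv2.INTER_CUBIC))
cv2.imwrite("pics/c5.png",cv2.resize(g["pixels"][200:280,228:338],None,fx=7,fy=7,interpolation=cv2.INTER_CUBIC))
cv2.imwrite("pics/c6.png",cv2.resize(s[195:305,240:360],None,fx=5.4,fy=5.4,interpolation=cv2.INTER_CUBIC))
E
```

```text
11.0333 [-6.98479316e-01  4.35611693e-01  1.73059287e+00  1.32840125e-04
  9.74729802e-01  7.43463151e-01]
```

View pics/c4.png

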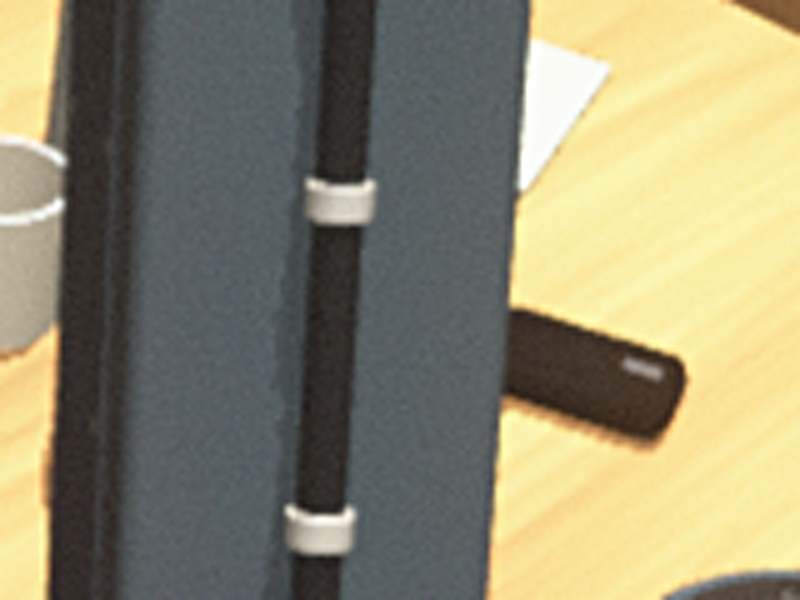

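View pics/c5.png

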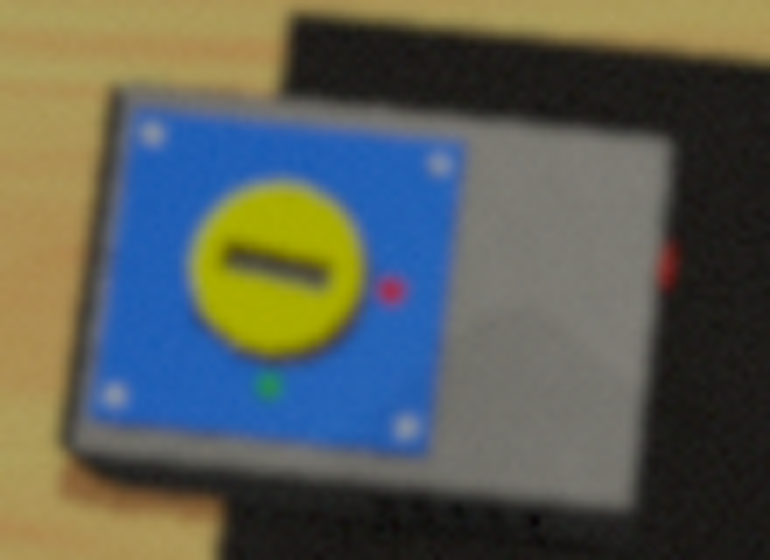

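View pics/c6.png

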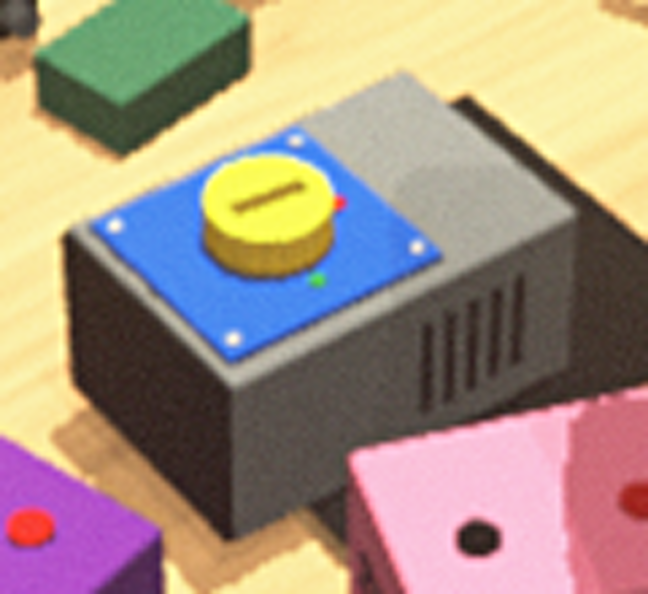

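```bash
python3 - <<'E'
from h import *
t=dict(np.load("top3.npz")); s=dict(np.load("side3.npz"))
a=np.array([[222,256],[328,276],[277,266.5]])/7+[228,200]; b=np.array([[234,210],[304,184],[269,197.5]])/5.4+[240,195]
for f,q in((t,a),(s,b)):
    W=P(f,q,.130); d=W[1]-W[0]; print(W, "yaw",np.arctan2(d[1],d[0]), np.hypot(*d[:2]))
p=np.array([[115,90],[672,137],[632,512],[72,445]])/7+[228,200]
print("pack",fit(P(t,p,.105),.18,.12))
p=np.array([[70,233],[403,70],[577,212],[233,387]])/5.4+[240,195]
print("pack",fit(P(s,p,.105),.18,.12))
# triangulate the lock
def ray(f,px):
    d=np.r_[(px-f["intrinsics"][:2,2])/f["intrinsics"][0,0],1]@f["R"]; return -f["R"].T@f["t"],d/np.linalg.norm(d)
A=0;B=0
for f,px in((t,a[2]),(s,b[2])):
    c,d=ray(f,px);M=np.eye(3)-np.outer(d,d);A=A+M;B=B+M@c
print(np.linalg.solve(A,B))
k=cv2.imread("pics/top2.png")[270:320,410:465]
cv2.imwrite("pics/c7.png",cv2.resize(k,None,fx=12,fy=12,interpolation=cv2.INTER_CUBIC))
g=t["pixels"][240:340,390:490]
cv2.imwrite("pics/c8.png",cv2.resize(g,None,fx=6,fy=6,interpolation=cv2.INTER_CUBIC))
E
```

```text
[[0.5415607  0.08801495 0.13      ]
 [0.53681446 0.05532774 0.13      ]
 [0.53905839 0.07104175 0.13      ]] yaw -1.7149905041304712 0.03302998998801494
[[0.54430243 0.08801917 0.13      ]
 [0.53862864 0.05632018 0.13      ]
 [0.54123996 0.07244236 0.13      ]] yaw -1.747910426551768 0.032202753348880966
pack (array([0.53701412, 0.04363996]), np.float64(-1.6258803222951776), array([0.00295845, 0.0017461 , 0.00251103, 0.00448406]), np.float64(0.9760002229621829))
pack (array([0.53795039, 0.04650519]), np.float64(-1.6207969817358203), array([0.00435496, 0.00289305, 0.00346374, 0.00428622]), np.float64(0.9661874765093843))
[0.54005955 0.07185779 0.12997864]
```

View pics/c7.png

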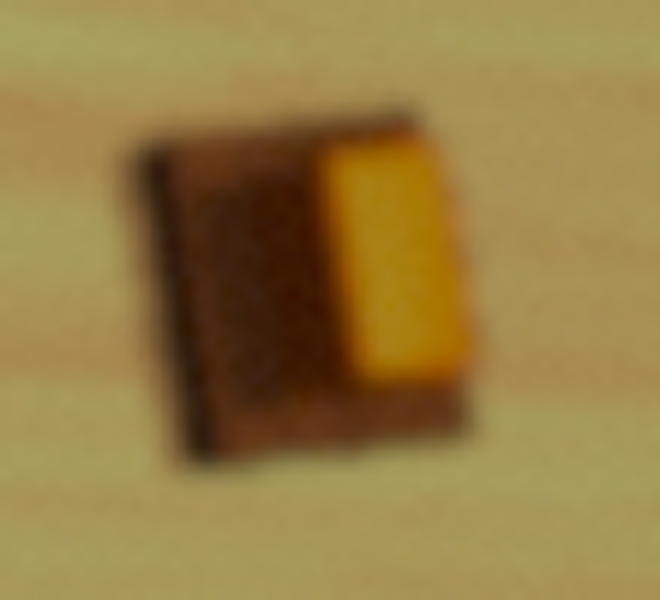

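View pics/c8.png

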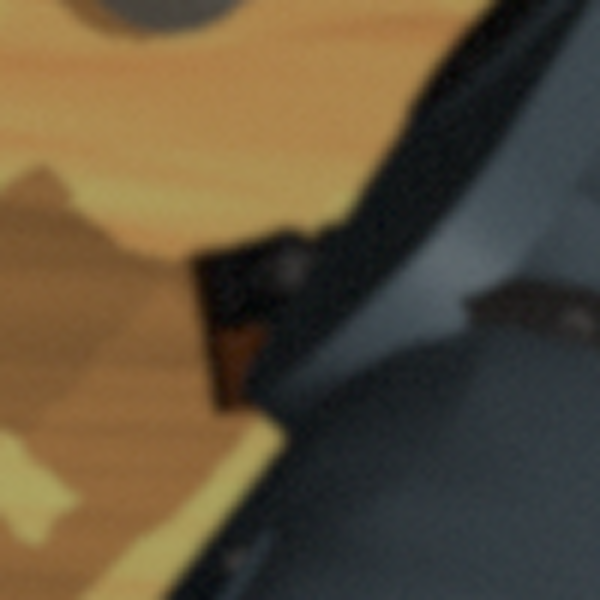

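```bash
python3 - <<'E'
from h import *
t=dict(np.load("top2.npz"))
k=np.array([[325,140],[437,135],[475,375],[360,385]])/12+[410,270]
print(fit(P(t,k,.082),.024,.044))
k=np.array([[165,148],[415,112],[470,430],[212,455]])/12+[410,270]
print(fit(P(t,k,.026),.05,.064))
E
```

```text
(array([ 0.44712317, -0.31596484]), np.float64(-1.4410962757460977), array([0.00166805, 0.00180326, 0.0013362 , 0.00155704]), np.float64(0.9759667846537924))
(array([ 0.44692735, -0.31592529]), np.float64(-1.4151104066224138), array([0.00259652, 0.00100973, 0.00139616, 0.0021905 ]), np.float64(0.9638786451560285))
```

```bash
python3 - <<'E'
from h import *
from workcell import r
q=q_down(.138)
r.line_to([.4475,-.3155,.12],q,rate=.2)
print(r.line_to([.4475,-.3155,.050],rate=.12,guard=8))
r.close_gripper(60); s=r.get_state(); print(s["clock"],s["eef_pos"],s["gripper_width"],s["ft_force"],s["torque"])
r.line_to([.4475,-.3155,.10],rate=.1); s=r.get_state(); print(s["ft_force"],s["gripper_width"])
r.line_to([.4475,-.3155,.26],rate=.25);s=r.get_state(); print(s["clock"],s["gripper_width"])
r.move_to([.5405,.0718,.26],q_down(-1.632+np.pi)); s=r.get_state(); print(s["clock"],s["gripper_width"],s["eef_pos"],s["joint_positions"])
f=r.grab_frame("side"); np.savez("side4.npz",**f); s=f["pixels"]; cv2.imwrite("pics/side4.png",s)
cv2.imwrite("pics/c9.png",cv2.resize(s[100:300,180:380],None,fx=3,fy=3,interpolation=cv2.INTER_CUBIC))
E
```

```text
False
12.8583 [ 0.44765978 -0.31562311  0.05032343] 0.023692412784582652 [-0.68359908  0.477838    4.83660682] [ 0.15414545  0.0822057  -0.02642373]
[-0.61700511  0.05293401 -0.45058246] 0.023383614391445817
14.3 0.023301816753467264
15.775 0.023326209032194355 [0.54060357 0.07091646 0.25982003] [ 4.51473021e-02  3.27370645e-01  1.64710902e+00 -2.35334640e-04
  1.16736277e+00  1.08341086e-01]
```

View pics/c9.png

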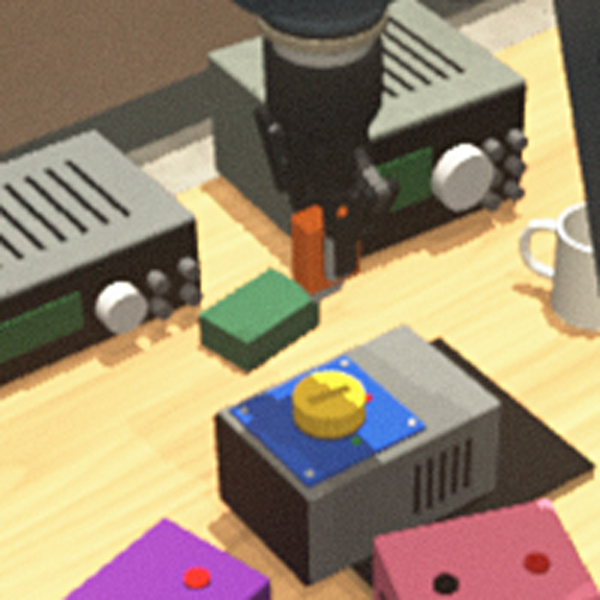

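```bash
python3 - <<'E'
from h import *
from workcell import r
r.line_to([.5402,.0718,.184],q_down(-1.725+np.pi),rate=.15); r.sleep(.2); s=r.get_state(); print(s["clock"],s["eef_pos"],s["ft_force"])
f=r.grab_frame("side"); np.savez("side5.npz",**f); s=f["pixels"]; cv2.imwrite("pics/side5.png",s)
g=r.grab_frame("top"); np.savez("top5.npz",**g); g=g["pixels"]; cv2.imwrite("pics/top5.png",g)
cv2.imwrite("pics/c10.png",cv2.resize(s[170:270,240:360],None,fx=6,fy=6,interpolation=cv2.INTER_CUBIC))
E
```

```text
16.6833 [0.54064498 0.07178148 0.18493665] [-0.16759932  0.06176255  0.04826735]
```

View pics/c10.png

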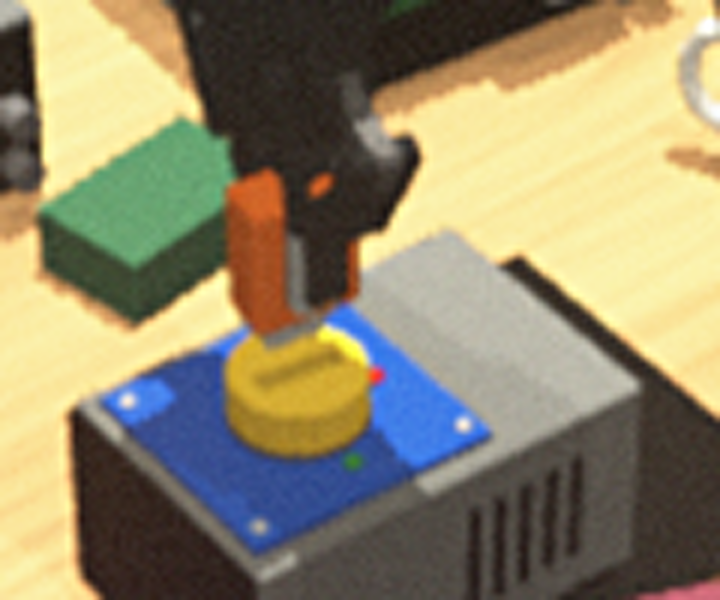

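```bash
python3 - <<'E'
from h import *
f=dict(np.load("side5.npz"))
c=np.array([.5406,.0718]);y=-1.725;u=np.array([np.cos(y),np.sin(y)])
pr=lambda p,z:((proj(f,[*p,z])-[240,170])*6).round(1)
for a in(-.014,0,.014): print(a,pr(c+a*u,.145),pr(c+a*u,.161))
print("lock",pr([.5401,.0719],.130), P(f,np.array([297,367])/6+[240,170],.130),P(f,np.array([295,338])/6+[240,170],.145))
E
```

```text
-0.014 [[267.  351.1]] [[266.1 316.9]]
0 [[300.8 338. ]] [[300.2 303.8]]
0.014 [[334.3 325.1]] [[333.9 290.9]]
lock [[302.  370.4]] [[0.54273515 0.07210958 0.13      ]] [[0.54195319 0.07338572 0.145     ]]
```

```bash
python3 - <<'E'
from h import *
from workcell import r
r.line_to([.5405,.0713,.176],rate=.1)
g=r.line_to([.5405,.0713,.1515],rate=.05,guard=10); s=r.get_state(); print(g,s["clock"],s["eef_pos"],s["ft_force"],s["torque"],s["gripper_width"])
f=r.grab_frame("side"); np.savez("side6.npz",**f); s=f["pixels"]
cv2.imwrite("pics/c11.png",cv2.resize(s[170:270,240:360],None,fx=6,fy=6,interpolation=cv2.INTER_CUBIC))
E
```

```text
True 17.4917 [0.54065096 0.07135423 0.15423865] [-2.74814848  0.5222435  10.60213995] [0.05516462 0.41936971 0.07179845] 0.023189419998981713
```

View pics/c11.png

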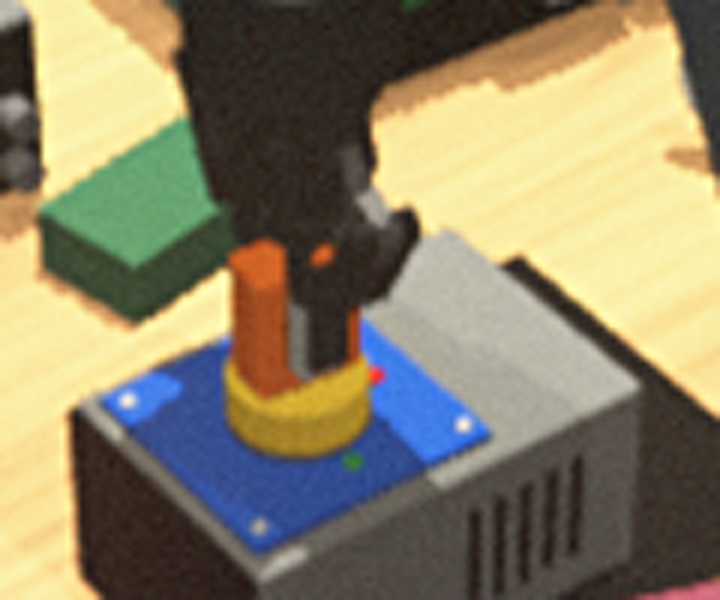

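```bash
python3 - <<'E'
from h import *
from workcell import r
p=[.5405,.0713,.1538]; y=-1.725+np.pi
t0=r.get_state()["torque"][2]
while y>-.30:
    y=y-(.2 if y>.25 else .06)
    r.move_to(p,q_down(y)); r.sleep(.05); s=r.get_state(); d=s["torque"][2]-t0
    print(round(y,3),round(d,3),s["ft_force"].round(1),s["eef_pos"].round(4),round(s["clock"],2))
    if abs(d)>.24: break
f=r.grab_frame("side"); s=f["pixels"]
cv2.imwrite("pics/c12.png",cv2.resize(s[170:270,240:360],None,fx=6,fy=6,interpolation=cv2.INTER_CUBIC))
E
```

```text
1.217 -0.112 [-3.5 -0.4 12.5] [0.5406 0.0713 0.1542] 17.9
1.017 -0.149 [-5.5 -0.4 12.6] [0.5404 0.0713 0.1542] 18.26
0.817 -0.112 [-5.8 -2.  13.2] [0.5404 0.0713 0.1542] 18.62
0.617 -0.129 [-6.  -0.1 14.4] [0.5403 0.0713 0.1542] 18.98
0.417 -0.153 [-5.9 -0.  14. ] [0.5402 0.0713 0.1542] 19.33
0.217 -0.101 [-8.   0.6 14. ] [0.5401 0.0714 0.1542] 19.69
0.157 -0.146 [-7.6  0.8 14.5] [0.5401 0.0714 0.1542] 19.99
0.097 -0.115 [-7.4  1.  14. ] [0.5401 0.0714 0.1542] 20.29
0.037 -0.073 [-6.6  0.2 14.7] [0.54   0.0714 0.1542] 20.59
-0.023 -0.134 [-7.4  0.3 14.8] [0.54   0.0715 0.1542] 20.89
-0.083 -0.119 [-3.9  0.5 11.9] [0.5405 0.0714 0.1542] 21.19
-0.143 -0.136 [-1.5  1.  11. ] [0.5408 0.0714 0.1542] 21.49
-0.203 -0.131 [-1.5  0.7  9.3] [0.541  0.0714 0.1543] 21.79
-0.263 -0.049 [-0.7  3.4  8.2] [0.5412 0.0718 0.1542] 22.09
-0.323 0.109 [0.5 1.1 8.3] [0.5414 0.0716 0.1543] 22.39
```

View pics/c12.png

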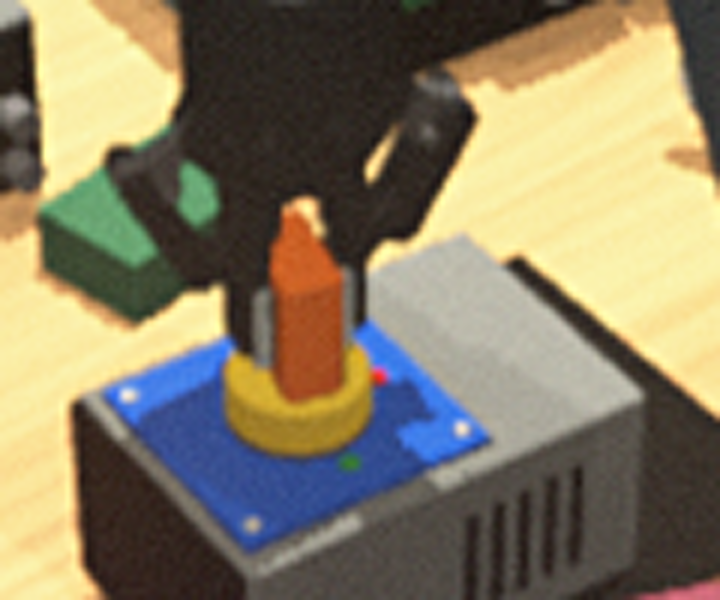

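```bash
python3 - <<'E'
from h import *
from workcell import r
e=r.get_state()["eef_pos"]
r.move_to([e[0],e[1],.1545],q_down(-.27)); s=r.get_state(); print(s["ft_force"],s["torque"])
r.let_go(); r.line_to([e[0],e[1],.28],rate=.12)
r.move_to([.35,-.35,.35],q_down(-.27)); s=r.get_state(); print(s["clock"])
f=r.grab_frame("side"); s=f["pixels"]; np.savez("side7.npz",**f)
g=r.grab_frame("top"); np.savez("top7.npz",**g); cv2.imwrite("pics/top7.png",g["pixels"])
cv2.imwrite("pics/c13.png",cv2.resize(s[170:300,240:370],None,fx=5,fy=5,interpolation=cv2.INTER_CUBIC))
cv2.imwrite("pics/c14.png",cv2.resize(g["pixels"][200:300,228:368],None,fx=5.5,fy=5.5,interpolation=cv2.INTER_CUBIC))
E
```

```text
[-0.01945327 -0.01467758  3.08735713] [ 0.12956664 -0.15135093  0.07844604]
26.225
```

View pics/c13.png

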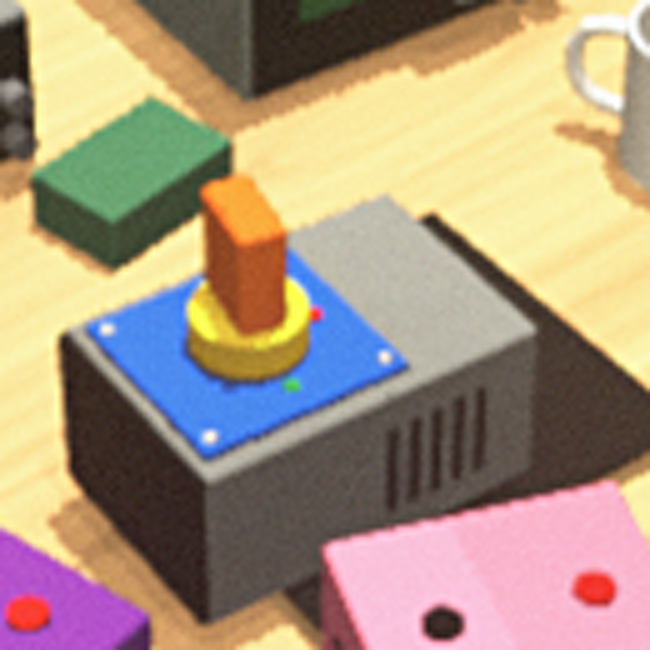

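View pics/c14.png

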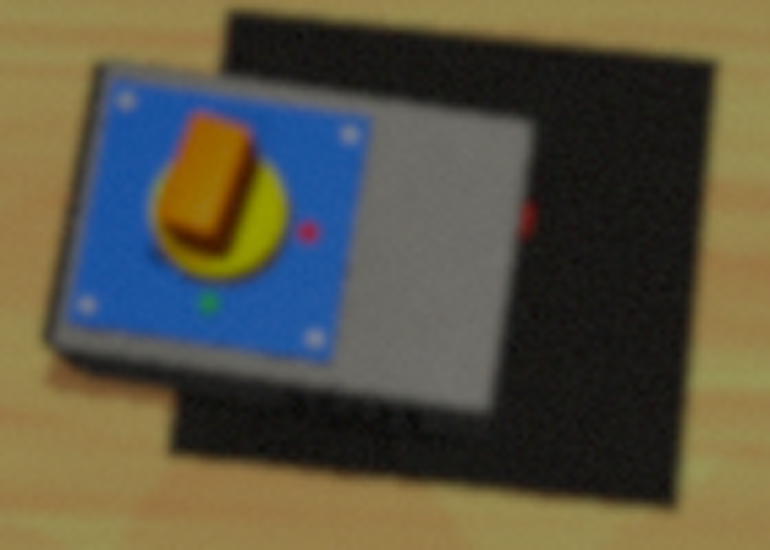

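View pics/top7.png

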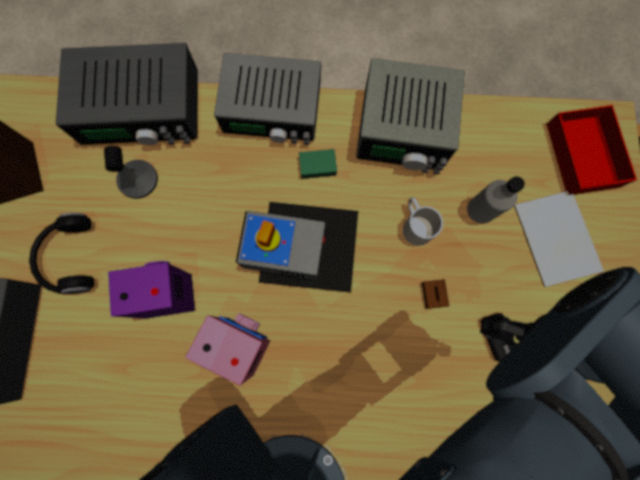

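```bash
python3 - <<'E'
from h import *
t=dict(np.load("top7.npz")); s=dict(np.load("side7.npz"))
k=np.array([[192,110],[254,127],[224,240],[161,212]])/5.5+[228,200]
print("keytop T",fit(P(t,k,.186),.024,.044))
k=np.array([[203,190],[238,174],[286,232],[251,248]])/5+[240,170]
print("keytop S",fit(P(s,k,.186),.024,.044))
print("disc T",P(t,np.array([[220,212]])/5.5+[228,200],.13),"S",P(s,np.array([[248,312]])/5+[240,170],.13))
p=np.array([[98,65],[535,122],[492,412],[52,342]])/5.5+[228,200]
c,y,_,_=fit(P(t,p,.105),.18,.12);print("pack",c,y)
for f,n,sc,o,reg in((t,"k14",9,(255,205),None),(s,"k13",9,(270,195),None)):
    im=f["pixels"][o[1]:o[1]+60,o[0]:o[0]+50]; cv2.imwrite(f"pics/{n}.png",cv2.resize(im,None,fx=sc,fy=sc,interpolation=cv2.INTER_CUBIC))
a=cv2.imread("pics/k14.png");b=cv2.imread("pics/k13.png");a=cv2.convertScaleAbs(a,alpha=1.8)
# overlay the expected upright key, yaw from fit
for f,im,o in((t,a,(255,205)),(s,b,(270,195))):
    for yaw,col in((-.27,(255,255,255)),):
        u=np.array([np.cos(yaw),np.sin(yaw)]);v=np.array([-u[1],u[0]]);c0=np.array([.5412,.0716])
        Q=np.array([[*(c0+i*.022*u+j*.012*v),z] for z in(.13,.186) for i,j in((1,1),(1,-1),(-1,-1),(-1,1))])
        q=((proj(f,Q)-o)*9+4).astype(int)
        cv2.polylines(im,[q[:4]],True,col,1);cv2.polylines(im,[q[4:]],True,(255,0,255),1)
cv2.imwrite("pics/k.png",np.hstack([a,b])[:540,:800] if a.shape[1]*2<=900 else a)
E
```

```text
keytop T (array([0.541107 , 0.0688143]), np.float64(-1.7976288915121739), array([0.00127941, 0.00139657, 0.00125246, 0.00311891]), np.float64(0.9610607761871922))
keytop S (array([0.54045609, 0.07464141]), np.float64(-1.750106002350054), array([0.00362137, 0.00262938, 0.00377533, 0.00274003]), np.float64(0.9463936260790026))
disc T [[0.53806812 0.07005809 0.13      ]] S [[0.53940697 0.0745326  0.13      ]]
pack [0.53595132 0.04307023] -1.6684585399203127
```

```bash
python3 -c "
import cv2;a=cv2.imread('pics/k.png');print(a.shape)"
```

```text
(540, 800, 3)
```

View pics/k.png

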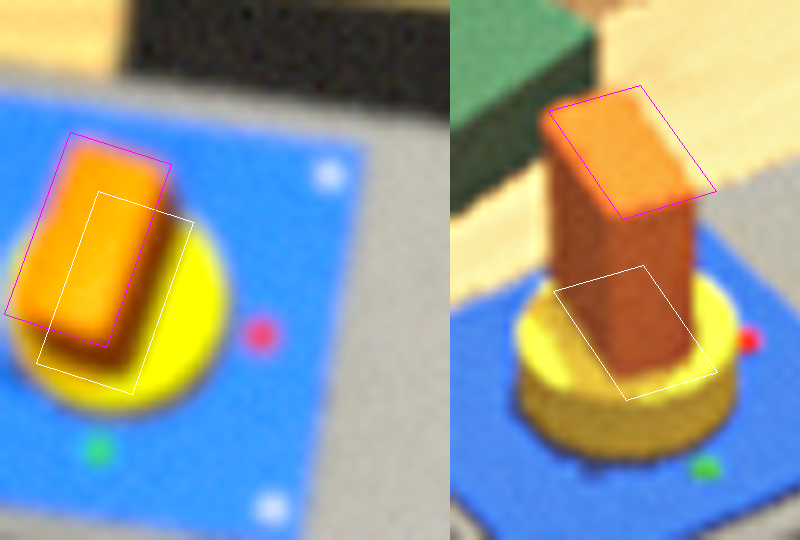

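The top crop shows the key handle centred over the lock at (90,240), and the drawn upright model matches it in both views. The key sits about 10° past square to the box, which is the play used up at the stop. I'm handing in.

```bash
python3 - <<'E'
from workcell import r
r.sign_off(); s=r.get_state(); print(s["clock"],s["ft_force"])
E
```

```text
the job is handed in; nothing more can be done
the job is handed in; nothing more can be done
```

I tipped the battery box onto the board, put the key in the lock, turned it clockwise to its stop and handed the job in at about 26 s of the 54 s allowed. `sign_off()` gives no verdict, so these are my own last checks:

- **Box:** it lies on its back with its centre about 59 mm short of the board's centre along x, inside the ±90 mm limit. It is close to the middle sideways. The turning may have rotated it by about 2°, which is also roughly my measuring error.
- **Key seated:** it stopped at 154.2 mm, against 154 mm predicted for fully home. In the final pictures from both cameras it stands upright within reading error.
- **Lock:** I could not see the slot under the key, so the angle is inferred. The key points about 10° past square to the box, which puts the lock at 1.51 to 1.56 rad or more, at or near its 1.571 stop and above the 1.40 needed. The wrist torque changed by about 0.24 N m over the last two small turns, which I read as the stop. It never reached the 0.24 N m limit I had set, so the turn ended at its planned angle.
- **Bystanders:** I saw no change in the mug, flask, microphone or tin. The arm partly covered the mouse in the last picture, but it never came near it.
- **Gripper:** it was open and well clear of everything at hand-in.

The two cameras disagreed by up to about 5 mm on the final lock and key positions. I based the insertion on a lock position computed from both.

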